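Tighten the loose cap in the capping jig

TASK

The white square bottle with the blue cap has a loose cap, and the bottle would only spin along if you turned the cap on the open bench. Stand that bottle in the square pocket of the capping jig, fully down, and then screw its cap clockwise until it is tight against its stop; leave the bottle standing there and let go. Leave the red-capped bottle standing where it is.

Things in the scene. Friction and masses are not known exactly. Their poses are not given: they have to be found in the camera images.
- bottle: White bottle with a BLUE cap, loose, 0.2 to 0.35 kg. Square body 48 x 48 mm, 72 mm high; cone shoulder to z 83 mm; round cap 38 mm across from z 86 to 118 mm. Origin: centre of the underside, z up, x and y along the square's sides. Carry and turn in one grip from above across the cap, any yaw, at z about 105 mm. A black tick on the -x shoulder marks where the cap's white bar points when tight.
- cap (a joint): Angle (rad) of the blue cap on its bottle: 0 = tight, a hard stop; positive = unscrewed, anticlockwise seen from above; starts at 0.5 to 0.9, at most 1.1. It does not rise or sink and stays where left (0.12 N m of friction: it does not slip while carried, but a bottle on the open bench turns along with it). A white bar on the cap's top, centre to rim, shows the angle.
- jig: Capping jig, fixed: plate 116 mm square, square pocket with grey walls, sloped yellow lip. Origin: centre of the underside, z up, x and y along the sides. Pocket floor at z 8 mm, 60 x 60 mm inside to z 39 mm, flaring to 84 mm at the top, z 56 mm. The bottle fits any of four ways, sides parallel, 6 mm play each side; it turns up to 17 degrees before the walls hold it, so turn that much more.
- spare: Bystander like bottle (sizes, origin, axes) but with a RED cap, already tight; loose, at least 120 mm from it between centres. Other bystanders: a violet beaker (110 mm high) and a grey rack of dropper bottles (106 mm high) on the far side of the work, x above 0.70 m; a white wash bottle (180 mm high) at x above 0.60 m, y above 0.41 m.
Mind the look-alikes: they are no part of the job. Of the things that look like the jig, the largest one is meant.

How it is judged:
By the outcome, as a careful person would: the job done as asked, in the order asked, and still so for the second after the job is handed in, with the robot touching nothing.
It also fails if it takes over 45 s, if anything falls off the work surface, if the arm or the gripper's body presses on something with over 40 N, if the wrist force passes 120 N, or if a joint passes its speed limit or range.

ROBOT

A 6-joint arm with a two-finger parallel gripper is mounted at the origin on the work surface. World frame = base frame: x ahead of the robot, y to its left, z up, the work surface at z = 0. Lengths are in mm, angles in rad, forces in N, time in s.
With the tool pointing down it reaches from about 350 to 925 mm from the base axis. Payload 6.4 kg.
Tool frame: the origin (TCP) lies midway between the tips of the shut fingers; the grasp point (between the pads) lies robot.tcp_to_grasp behind it (robot.tcp_to_grasp is the distance from the TCP to the grasp point, in mm); z points along the fingers, x is the direction in which the jaws open and shut, and the axes are right-handed (so a half turn about z gives the same grasp; the last joint's range is limited). The gripper opens to 94 mm and grips with 3 to 60 N. Pads are 16 mm wide; open, the fingers measure 119 mm over their backs; the gripper's body (75 mm by 177 mm) begins 78 mm behind the grasp point.
Start: joints at [-1.377, 0.245, 1.558, -0, 1.339, -0.174], TCP at [233.722, -606.538, 205.455] pointing down, gripper open.
Joint ranges: [-3.13, 3.13], [-1.02, 2.26], [0.13, 2.54], [-0.95, 4.09], [0.21, 2.88], [-2.74, 2.74]. Speed limits (rad/s): [2.57, 2.57, 3.14, 3.14, 3.14, 3.14].

INTERFACE

Orientations are given as a unit quaternion [w, x, y, z].
In Python, from cell import readout, cams, workorder, robot gives the robot as it stands.
- The arm moves only by the tool servo_tool, never from a script. Its argument "motion" is one flat list of numbers, 5 for each row, row after row: the closure, from 0 (fully open) to 1 (shut), then the shift along the tool's x, y, z in cm, then the turn about the tool's z in rad. In form: [fingers, dx, dy, dz, spin, fingers, dx, dy, dz, spin, ...]. A call has 1 to 8 rows; each row shifts and turns the commanded pose from where the row before left it, along the tool's axes as they then stand; what a row does not reach is not made up. A row lasts 1/10 s, in which the tool goes at most 50 mm and 8.59 degrees, less where a joint would pass 70% of its speed; a pose out of reach is approached as far as the arm can. A call is refused whole if a number of a shift passes 5 or a number of a turn 0.15, either way. A call with a gripper value outside its range is refused whole. The fingers move at their own pace and stop on an object; "newtons" is the grip in N (left out, the last holds). Time passes only in rows, so rows that do not move let the fingers close. It gives the time, the measured TCP pose, the force and the opening at its end, in the units of the state.
- readout.get_obs(): the state, without advancing time (a new reading comes with each control period).
- cams.read_camera(name): name is "side" or "top"; returns a dict with "image" (384x512x3 uint8, blue, green, red), "fov_y" (degrees; the focal length in pixels is half the picture's height over the tangent of half this angle, whatever the lens; pixels are square), "cx", "cy" (the principal point, pixels), "rvec" (rotation vector, rad) and "tvec" (3), from world to camera coordinates, as OpenCV has them. Camera axes: x right, y down, z forward; pixel columns grow to the right and rows downward; lengths in mm; the calibration is good to about 2 mm. A picture is of the moment at which its call begins. There is no depth.
- workorder.hand_in(): hands the job in, once; it reports no verdict.
The state is a dict: "time_s": time; "joint_pos": joint angles; "joint_vel": joint speeds; "effort": joint torques, N m; "tool_pos": TCP position; "eef_rot": TCP orientation; "force": force on the tool from outside, world axes, zero at the start; "moment": the same for the moment, N m; "finger_gap": opening from 0.0 (shut) to 1.0 (fully open).
Only numpy, scipy, OpenCV 4.12 (cv2) and the standard library are available. Lean on these libraries where they do the work, as an engineer would, in place of code of your own. Each camera call takes 0.05 s, during which the arm holds its last target.

## Working session

There is one attempt and no reset: what is moved stays moved. The work goes in short steps, Python scripts to look and compute and a tool call to move; the robot and the scene stay as the last step left them, time stands still between calls to the robot, and variables do not carry over. Pictures are saved under pics/ and viewed, and the job is handed in when it is done.

Besides the shell and the picture viewer there is one more tool, called after "Call:" in YAML: its name, and indented under it one key for each argument. servo_tool: Moves the arm, as the interface text tells. Its arguments: {"type":"object","properties":{"motion":{"type":"array","items":{"type":"number"}},"newtons":{"type":"number"}},"required":["motion"]}

```bash
mkdir -p pics; ls
python3 - <<'E'
from cell import readout,cams,robot
import cv2
print(readout.get_obs()); print([ (k,getattr(robot,k)) for k in dir(robot) if k[0]!='_'])
for n in("top","side"):
    d=cams.read_camera(n); cv2.imwrite(f"pics/{n}0.png",d["image"]); print({k:v for k,v in d.items() if k!="image"})
E
```

```text
pics
{'time_s': 0.0, 'joint_pos': array([-1.37711962e+00,  2.45801809e-01,  1.55898721e+00, -4.93366322e-05,
        1.33867063e+00, -1.74041171e-01]), 'joint_vel': array([ 1.20225053e-03,  1.76163205e-04, -8.60125747e-04,  6.11110764e-07,
        3.31756000e-04,  1.34164205e-03]), 'effort': array([ 5.96520404e-04, -4.15831625e+01, -3.14604163e+01,  6.84556318e-02,
        3.33742728e-02, -1.40106185e-04]), 'tool_pos': array([ 233.5800908 , -605.95138545,  204.36760231]), 'eef_rot': array([-6.36433246e-04,  8.24468390e-01, -5.65907239e-01, -6.83335576e-04]), 'force': array([ 0.47043608,  0.48592571, -0.10880925]), 'moment': array([-0.03633535, -0.02496628,  0.01685637]), 'finger_gap': 0.9964099617336346}
[('Unreachable', <class 'cell.Unreachable'>), ('tcp_to_grasp', 18.8)]
{'fov_y': 55.0413356267788, 'cx': 251.4005633658978, 'cy': 190.85788707063202, 'rvec': array([ 2.14397305, -2.11162085,  0.19044473]), 'tvec': array([ 31.470707  , 495.45484569, 831.44725099])}
{'fov_y': 50.22144037969853, 'cx': 250.8971477523249, 'cy': 191.75646319229773, 'rvec': array([ 1.00723771, -2.55390076,  0.91551891]), 'tvec': array([355.43282251, 274.47753341, 878.08137141])}
```

View pics/top0.png

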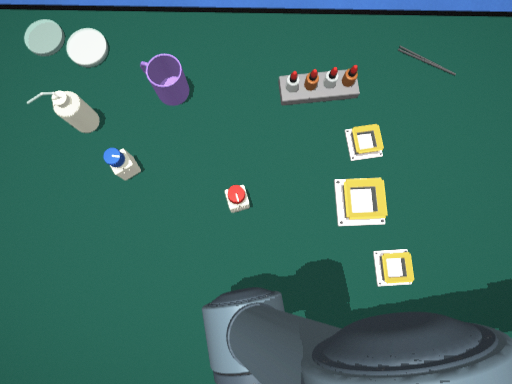

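View pics/side0.png

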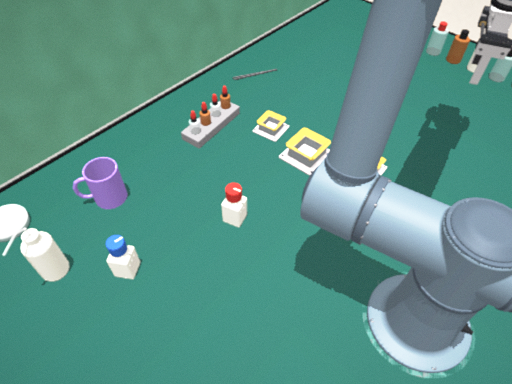

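```bash
cat > h.py <<'E'
import numpy as np,cv2
from cell import cams,readout
CAL={"top":(55.0413356267788,251.4005633658978,190.85788707063202,[2.14397305,-2.11162085,0.19044473],[31.470707,495.45484569,831.44725099]),
"side":(50.22144037969853,250.8971477523249,191.75646319229773,[1.00723771,-2.55390076,0.91551891],[355.43282251,274.47753341,878.08137141])}
def K(n):
    f=192/np.tan(np.radians(CAL[n][0]/2)); return np.array([[f,0,CAL[n][1]],[0,f,CAL[n][2]],[0,0,1.]])
def RT(n): return cv2.Rodrigues(np.array(CAL[n][3]))[0],np.array(CAL[n][4])
def at(n,u,v,z):
    R,t=RT(n); d=R.T@np.linalg.solve(K(n),[u,v,1]); c=-R.T@t; return c+d*(z-c[2])/d[2]
def proj(n,P):
    return cv2.projectPoints(np.array(P,float).reshape(-1,3),np.array(CAL[n][3]),np.array(CAL[n][4]),K(n),None)[0][:,0]
def crop(n,img,u0,v0,w,h,s,name):
    c=cv2.resize(img[v0:v0+h,u0:u0+w],None,fx=s,fy=s,interpolation=cv2.INTER_CUBIC)
    for u in range((u0+9)//10*10,u0+w,10): cv2.putText(c,str(u),((u-u0)*s,8),0,.3,(0,255,255)); cv2.line(c,((u-u0)*s,10),((u-u0)*s,14),(0,255,255))
    for v in range((v0+9)//10*10,v0+h,10): cv2.putText(c,str(v),(0,(v-v0)*s+4),0,.3,(0,255,255))
    cv2.imwrite(f"pics/{name}.png",c)
E
python3 - <<'E'
from h import *
t=cv2.imread("pics/top0.png");s=cv2.imread("pics/side0.png")
crop("top",t,90,135,60,55,10,"b_top");crop("side",s,90,225,65,60,10,"b_side");crop("top",t,325,165,75,70,8,"j_top");crop("side",s,270,120,70,60,10,"j_side")
print("bottle",at("top",114,156,118),at("side",117,242,118)); print("jig",at("top",361,201,0),at("side",305,155,0)); print("red",at("top",236,194,118),at("side",233,189,118))
for n in CAL:
  R,t=RT(n); print(n,-R.T@t)
E
```

```text
bottle [555.25245327 343.72931971 118.        ] [548.64804674 346.82329836 118.        ]
jig [ 481.46968759 -233.91844975    0.        ] [ 481.69196215 -225.66267836    0.        ]
red [474.18096145  72.20183187 118.        ] [472.22540828  76.3465181  118.        ]
top [339.29528355  37.70955688 906.21583553]
side [ 24.21565091 495.57812291 852.35745367]
```

View pics/b_top.png

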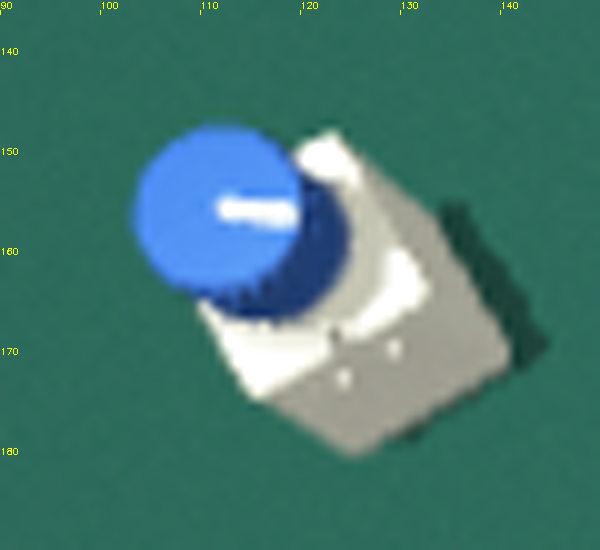

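View pics/b_side.png

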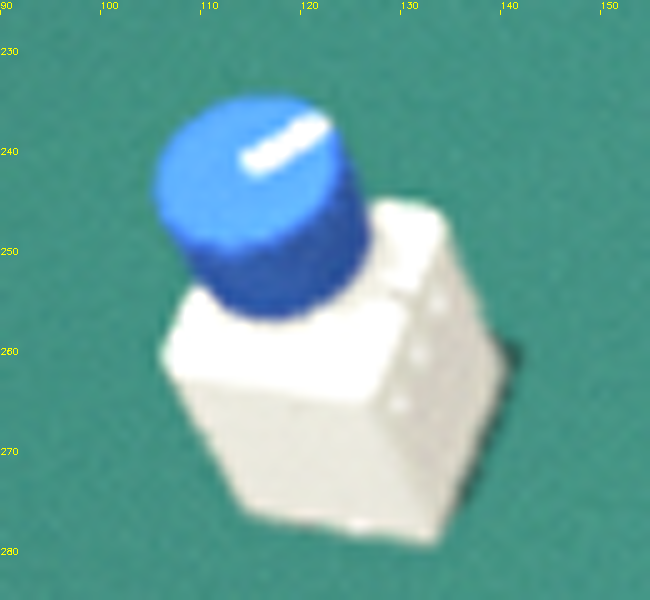

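View pics/j_top.png

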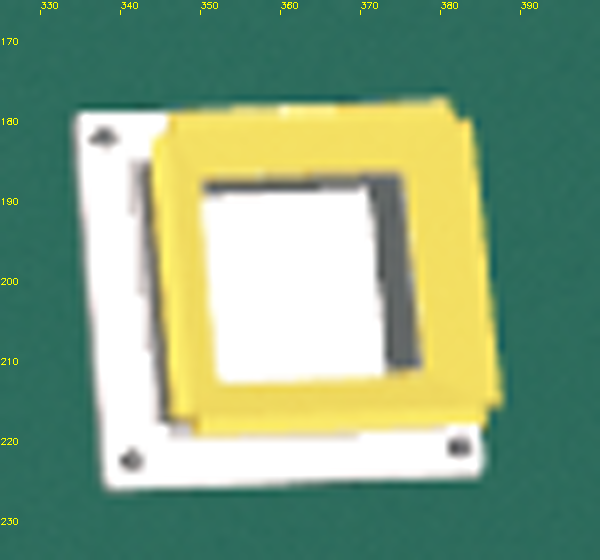

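View pics/j_side.png

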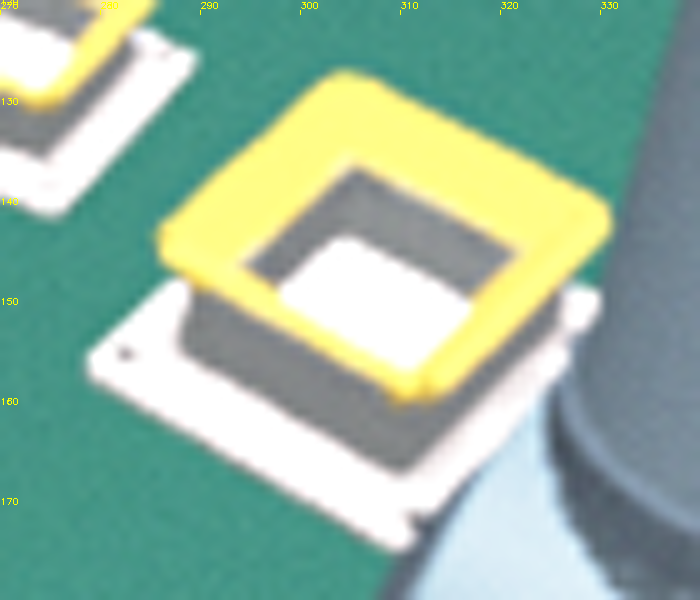

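```bash
cat > fit.py <<'E'
from h import *
from scipy.optimize import least_squares
def fit(obs,x0,verbose=1):
    # obs: list (cam,[bx,by,bz],[u,v])
    def P(q):
        c,s=np.cos(q[2]),np.sin(q[2]); return [np.array([q[0]+c*b[0]-s*b[1],q[1]+s*b[0]+c*b[1],b[2]]) for _,b,_ in obs]
    f=lambda q: np.concatenate([(proj(o[0],p)[0]-o[2]) for o,p in zip(obs,P(q))])
    r=least_squares(f,x0,loss="soft_l1")
    if verbose: print(r.x, "yaw deg",np.degrees(r.x[2])); print(f(r.x).reshape(-1,2).round(1).tolist())
    return r.x
E
python3 - <<'E'
from fit import *
print("cap",at("top",111.5,155.6,118),at("side",114.5,242.2,118))
print("bar tip",at("top",119,156.3,118),at("side",122,236.8,118),"bar start",at("top",112,155.6,118),at("side",114.5,241.7,118))
print("tick", at("top",123.5,168.2,78))
a,b=at("top",125,180,0),at("top",141,170,0); print(a,b,np.linalg.norm(a-b),np.degrees(np.arctan2(*(b-a)[1::-1])))
a,b=at("side",114.5,276.5,0),at("side",133.5,279.5,0); print(a,b,np.linalg.norm(a-b),np.degrees(np.arctan2(*(b-a)[1::-1])))
# jig plate corners z? top ~ 8?
for z in(0,8):
  pts=[at("top",*p,z) for p in[(334.5,179),(338,226.5),(385.5,224.5)]]; print(z,pts,[np.linalg.norm(pts[i]-pts[1]) for i in(0,2)])
  pts=[at("side",*p,z) for p in[(279,157),(310,175)]];print("side",pts)
E
```

```text
cap [556.0803306  349.32713204 118.        ] [552.08253769 350.71060955 118.        ]
bar tip [554.73831022 332.63019681 118.        ] [551.73013512 331.89342061 118.        ] bar start [556.09738787 348.22244395 118.        ] [553.12001896 349.98347204 118.        ]
tick [537.46691336 334.97397371  78.        ]
[525.77090338 356.8685567    0.        ] [552.1468401  318.46973574   0.        ] 46.58497063515085 -55.515043749606384
[559.22567479 381.87394111   0.        ] [521.07851371 356.63705216   0.        ] 45.739550299785634 -146.51270841210982
0 [array([ 536.42035699, -169.3860333 ,    0.        ]), array([ 417.21626253, -175.00610764,    0.        ]), array([ 423.90729695, -291.98459462,    0.        ])] [np.float64(119.3365047674603), np.float64(117.16969043855127)]
side [array([ 531.67259822, -167.8625221 ,    0.        ]), array([ 423.09779954, -173.75427138,    0.        ])]
8 [array([ 534.6801528 , -167.55781021,    8.        ]), array([ 416.52838244, -173.12827098,    8.        ]), array([ 423.16034894, -289.07408135,    8.        ])] [np.float64(118.28301176865777), np.float64(116.1353259011501)]
side [array([ 526.90974249, -161.63564494,    8.        ]), array([ 419.35399795, -167.47209583,    8.        ])]
```

Run:
```python
from fit import *
print("floor far",at("top",370.3,188.3,8),at("side",304,143.5,8)); print("wall",at("top",375,186.3,39),at("side",305,136.2,39))
fit([("top",[58,58,0],[334.5,179]),("top",[-58,58,0],[338,226.5]),("top",[-58,-58,8],[385.5,224.5]),("side",[58,58,0],[279,157]),("side",[-58,58,0],[310,175]),
("top",[30,-30,8],[370.3,188.3]),("top",[30,-30,39],[375,186.3]),("side",[30,-30,8],[304,143.5]),("side",[30,-30,39],[305,136.2])],[479,-229,.05])
fit([("top",[0,0,118],[111.5,155.6]),("side",[0,0,118],[114.5,242.2]),("top",[-24,24,0],[125,180]),("top",[-24,-24,0],[141,170]),("top",[-24,24,72],[115,174.5]),("side",[-24,24,72],[127,265]),("side",[-24,-24,72],[134,246]),
("side",[24,24,0],[114.5,276.5]),("side",[-24,24,0],[133.5,279.5]),("side",[-24,-24,0],[140.5,262]),("side",[24,24,72],[106,261])],[554,350,.6])
```

```text
floor far [ 512.44925281 -255.80296931    8.        ] [ 509.06212653 -254.31402148    8.        ]
wall [ 511.52890178 -257.15189823   39.        ] [ 507.98978571 -252.5915671    39.        ]
[ 4.79576873e+02 -2.28501867e+02  4.79711458e-02] yaw deg 2.748544194414135
[[-0.6, 0.6], [-0.7, -0.7], [0.0, -0.5], [-0.8, -0.5], [1.1, 0.9], [0.5, 0.6], [-0.0, 0.2], [0.1, -0.8], [0.1, -1.2]]
[554.04666073 349.93061486   0.59840022] yaw deg 34.28580705449651
[[-0.3, 0.9], [-0.2, -0.8], [0.1, 2.0], [0.6, 1.7], [-0.3, 1.2], [-0.6, -1.2], [-0.2, -1.0], [-0.8, 0.1], [0.2, -0.0], [-0.0, -0.7], [-0.9, -0.2]]
```

```bash
cat > plan.py <<'E'
from h import *
from scipy.spatial.transform import Rotation as Ro
def state():
    o=readout.get_obs(); R=Ro.from_quat(np.roll(o["eef_rot"],-1)).as_matrix()
    th=np.degrees(np.arctan2(R[1,0],R[0,0])); return np.array(o["tool_pos"]),th,o,R
def plan(target,th1,n,f,nspin=None):
    p,th,o,R=state(); nspin=nspin or n
    d=(th1-th+180)%360-180; spin=-np.radians(d)/nspin
    print("at",p.round(1),"th",round(th,2),"tilt z",R[:,2].round(4),"t",o["time_s"],"F",np.round(o["force"],1),"gap",round(o["finger_gap"],3),"q6",round(np.degrees(o["joint_pos"][5]),1))
    cur=p.copy(); out=[]
    for i in range(n):
        a=np.radians(th); X=np.array([np.cos(a),np.sin(a),0]);Y=np.array([np.sin(a),-np.cos(a),0]);Z=np.array([0,0,-1.])
        s=(np.array(target)-cur)/(n-i); sh=[round(float(s@v)/10,2) for v in(X,Y,Z)]
        cur=cur+10*(sh[0]*X+sh[1]*Y+sh[2]*Z); sp=round(spin,3) if i<nspin else 0.
        th-=np.degrees(sp); out+= [f,*sh,sp]
    for i in range(0,len(out),40): print([float(x) for x in out[i:i+40]])
    print("end",cur.round(1),th)
E
python3 - <<'E'
from plan import *
print(at("top",90,127,0),at("side",50,275,0))
plan([554,350,205],-30,24,0,16)
E
```

```text
[663.83728215 457.66757289   0.        ] [671.15514705 481.20349813   0.        ]
at [ 233.6 -606.   204.5] th -68.93 tilt z [-3.0e-04  1.7e-03 -1.0e+00] t 0.1 F [ 0.5 -0.4  0.8] gap 1.002 q6 -10.0
[0.0, -3.24, -2.68, -0.0, -0.042, 0.0, -3.12, -2.81, -0.0, -0.042, 0.0, -3.0, -2.94, -0.0, -0.042, 0.0, -2.87, -3.06, -0.0, -0.042, 0.0, -2.74, -3.18, -0.0, -0.042, 0.0, -2.61, -3.29, -0.0, -0.042, 0.0, -2.47, -3.4, -0.0, -0.042, 0.0, -2.32, -3.5, -0.0, -0.042]
[0.0, -2.17, -3.6, -0.0, -0.042, 0.0, -2.02, -3.68, -0.0, -0.042, 0.0, -1.86, -3.77, -0.0, -0.042, 0.0, -1.7, -3.84, -0.0, -0.042, 0.0, -1.54, -3.91, -0.0, -0.042, 0.0, -1.38, -3.97, -0.0, -0.042, 0.0, -1.21, -4.02, -0.01, -0.042, 0.0, -1.04, -4.07, -0.0, -0.042]
[0.0, -0.87, -4.11, -0.01, 0.0, 0.0, -0.87, -4.11, -0.0, 0.0, 0.0, -0.87, -4.11, -0.01, 0.0, 0.0, -0.86, -4.11, -0.0, 0.0, 0.0, -0.87, -4.11, -0.01, 0.0, 0.0, -0.86, -4.11, -0.0, 0.0, 0.0, -0.87, -4.12, -0.01, 0.0, 0.0, -0.86, -4.11, -0.0, 0.0]
end [554. 350. 205.] -30.42294127127246
```

Call:
servo_tool:
  motion: [0,-3.2,-2.7,0,-0.04,0,-3.1,-2.8,0,-0.04,0,-3.0,-2.9,0,-0.04,0,-2.9,-3.1,0,-0.04,0,-2.7,-3.2,0,-0.04,0,-2.6,-3.3,0,-0.04,0,-2.5,-3.4,0,-0.04,0,-2.3,-3.5,0,-0.04]
  newtons: 25

```text
time_s: 0.9
tool_pos: [343.4, -287.3, 205.1]
eef_rot: [-0.0, 0.904, -0.427, -0.0]
force: [1.2, 0.1, -0.3]
finger_gap: 1.002
```

Call:
servo_tool:
  motion: [0,-2.2,-3.6,0,-0.04,0,-2.0,-3.7,0,-0.04,0,-1.9,-3.8,0,-0.04,0,-1.7,-3.8,0,-0.04,0,-1.5,-3.9,0,-0.04,0,-1.4,-4.0,0,-0.04,0,-1.2,-4.0,0,-0.04,0,-1.0,-4.1,0,-0.04]

```text
time_s: 1.7
tool_pos: [458.0, 29.1, 205.3]
eef_rot: [0.0, 0.961, -0.277, -0.0]
force: [-0.4, -0.7, 0.3]
finger_gap: 0.999
```

Run:
```python
from plan import *
plan([554,350,190],-30,8,0)
```

```text
at [458.   29.1 205.3] th -32.15 tilt z [-1.e-04 -1.e-04 -1.e+00] t 1.7 F [-0.4 -0.7  0.3] gap 0.999 q6 21.6
[0.0, -1.12, -4.04, 0.19, -0.005, 0.0, -1.1, -4.04, 0.19, -0.005, 0.0, -1.08, -4.05, 0.19, -0.005, 0.0, -1.06, -4.05, 0.19, -0.005, 0.0, -1.04, -4.06, 0.19, -0.005, 0.0, -1.01, -4.06, 0.19, -0.005, 0.0, -1.0, -4.06, 0.19, -0.005, 0.0, -0.97, -4.07, 0.2, -0.005]
end [554. 350. 190.] -29.85987549313048
```

Call:
servo_tool:
  motion: [0,-1.1,-4.0,0.2,-0.005,0,-1.1,-4.1,0.2,-0.005,0,-1.1,-4.0,0.2,-0.005,0,-1.1,-4.0,0.2,-0.005,0,-1.0,-4.1,0.2,-0.005,0,-1.0,-4.1,0.2,-0.005,0,-1.0,-4.1,0.2,-0.005,0,-1.0,-4.0,0.2,-0.005]

```text
time_s: 2.5
tool_pos: [554.2, 349.5, 188.7]
eef_rot: [0.0, 0.966, -0.258, -0.0]
force: [1.0, -0.6, 0.4]
finger_gap: 0.997
```

Run:
```python
from plan import *
for n in("top","side"):
    d=cams.read_camera(n); cv2.imwrite(f"pics/{n}1.png",d["image"])
p,th,o,R=state();
for n in("top","side"): print(n,"tcp px",proj(n,p))
crop("top",cv2.imread("pics/top1.png"),50,90,120,100,6,"c1"); crop("side",cv2.imread("pics/side1.png"),60,180,120,100,6,"c2")
plan([554,350,86.2],-30,8,0)
```

```text
top tcp px [[ 97.60741123 147.22975475]]
side tcp px [[104.65945334 222.73827537]]
at [553.9 351.2 187.9] th -29.74 tilt z [-1.6e-03  2.0e-04 -1.0e+00] t 2.6 F [ 0.6 -0.6 -0.3] gap 1.0 q6 52.2
[0.0, 0.01, 0.01, 1.27, 0.001, 0.0, 0.01, 0.01, 1.27, 0.001, 0.0, 0.01, 0.01, 1.27, 0.001, 0.0, 0.01, 0.01, 1.27, 0.001, 0.0, 0.01, 0.02, 1.27, 0.001, 0.0, 0.01, 0.01, 1.27, 0.001, 0.0, 0.0, 0.02, 1.27, 0.001, 0.0, 0.01, 0.01, 1.28, 0.001]
end [554.  350.   86.2] -30.194336854204554
```

View pics/c1.png

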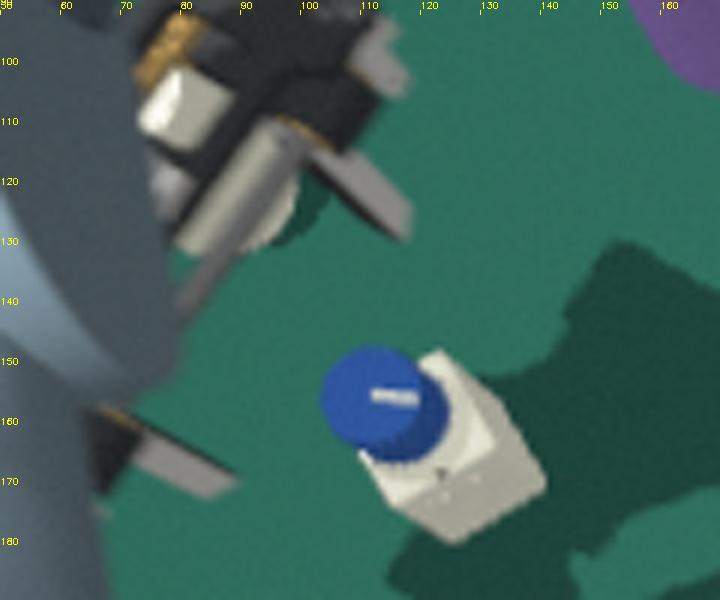

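View pics/c2.png

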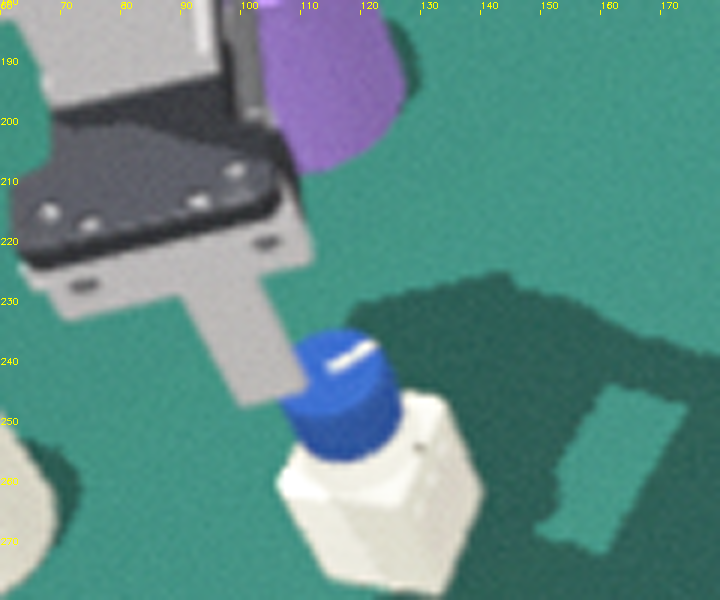

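Call:
servo_tool:
  motion: [0,0,0,1.5,0,0,0,0,1.5,0,0,0,0.05,1.5,0,0,0,0.05,1.5,0,0,0,0,1.5,0,0,0,0,1.5,0,0,0,0,1.1,0,0.3,0,0,0,0]

```text
time_s: 3.4
tool_pos: [552.5, 346.3, 86.0]
eef_rot: [0.001, 0.966, -0.259, -0.002]
force: [0.3, 0.1, 0.3]
finger_gap: 0.948
```

Run:
```python
from plan import *
for n in("top","side"):
    d=cams.read_camera(n); cv2.imwrite(f"pics/{n}2.png",d["image"])
p,th,o,R=state();
for n in("top","side"): print(n,"tcp px",proj(n,p),"grasp",proj(n,p+[0,0,18.8]))
crop("top",cv2.imread("pics/top2.png"),70,110,100,90,7,"d1"); crop("side",cv2.imread("pics/side2.png"),70,190,100,90,7,"d2")
plan([554,350,86.2],-30,1,0)
```

```text
top tcp px [[117.24659171 160.0428368 ]] grasp [[114.24783508 157.8591544 ]]
side tcp px [[118.93673963 248.00042426]] grasp [[116.74914295 243.33760575]]
at [553.9 347.   88.5] th -29.97 tilt z [ 1.e-04  1.e-04 -1.e+00] t 3.5 F [ 0.4 -0.2  0.9] gap 0.868 q6 52.1
[0.0, -0.14, -0.27, 0.23, 0.001]
end [554.  350.   86.2] -30.02400846306308
```

View pics/d1.png

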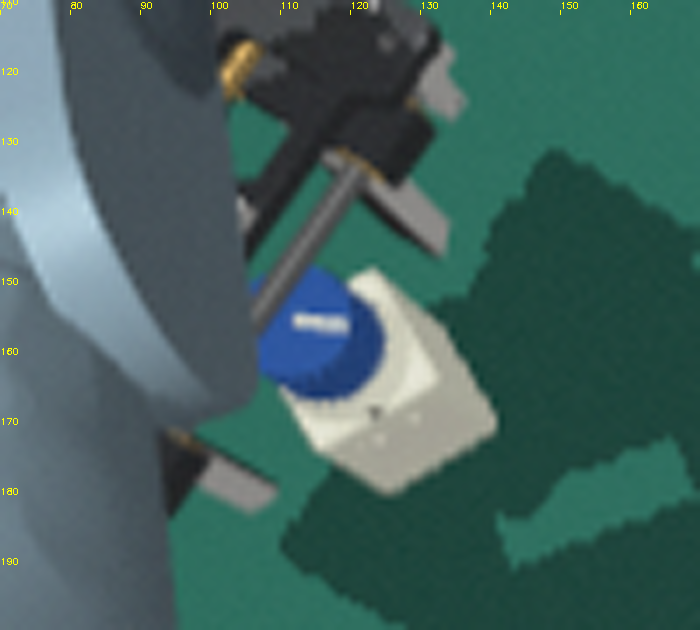

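View pics/d2.png

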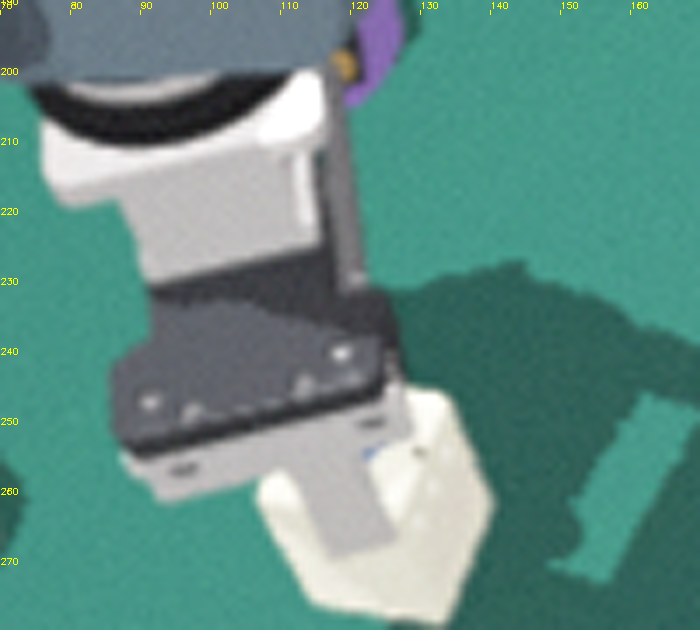

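Call:
servo_tool:
  motion: [0.5,0,-0.15,0,0,1,0,0,0,0,1,0,0,0,0,1,0,0,0,0,1,0,0,0,0,1,0,0,0,0,1,0,0,0,0,1,0,0,0,0]
  newtons: 25

```text
time_s: 4.3
tool_pos: [554.7, 348.1, 88.6]
eef_rot: [-0.0, 0.966, -0.259, 0.0]
force: [1.8, -1.3, -0.9]
finger_gap: 0.399
```

Run:
```python
from plan import *
d=cams.read_camera("top"); cv2.imwrite("pics/top3.png",d["image"])
crop("top",d["image"],70,110,100,90,7,"e1")
plan([554,350,186.2],-30,5,1)
```

```text
at [554.7 348.2  88.5] th -29.97 tilt z [ 3.e-04  0.e+00 -1.e+00] t 4.35 F [ 1.5 -0.9  0.3] gap 0.397 q6 52.2
[1.0, -0.03, -0.03, -1.95, 0.0, 1.0, -0.03, -0.02, -1.95, 0.0, 1.0, -0.03, -0.03, -1.96, 0.0, 1.0, -0.03, -0.02, -1.95, 0.0, 1.0, -0.03, -0.03, -1.96, 0.0]
end [554.  350.  186.2] -29.967923983120635
```

View pics/e1.png

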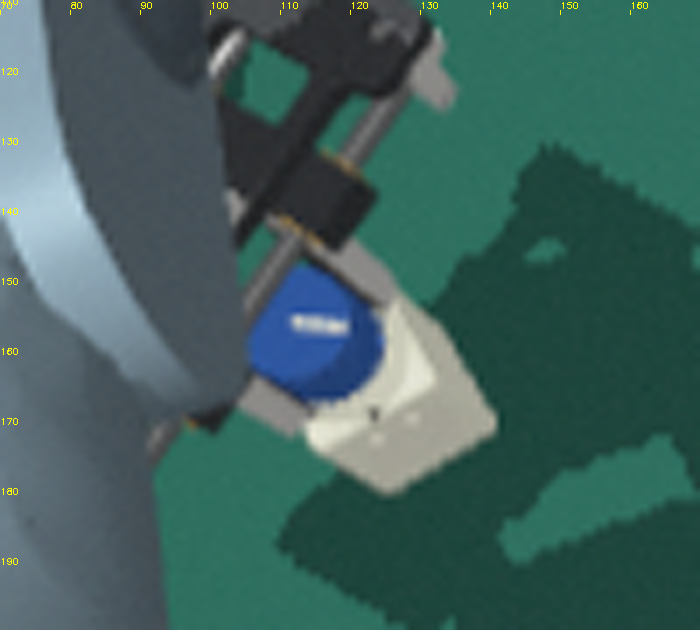

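Call:
servo_tool:
  motion: [1,0,0,-0.5,0,1,0,0,-1.5,0,1,0,0,-2,0,1,0,0,-2.5,0,1,0,0,-2.5,0,1,0,0,-2.5,0,1,0,0,-2,0,1,0,0,-1,0]
  newtons: 40

```text
time_s: 5.15
tool_pos: [555.2, 348.7, 236.8]
eef_rot: [-0.001, 0.966, -0.258, 0.002]
force: [0.1, 0.1, -2.7]
finger_gap: 0.397
```

Run:
```python
from plan import *
# jig yaw 2.9 vs bottle 34.3 -> rotate -31.4
plan([479.6,-228.5,233],-30-31.4,24,1,20)
```

```text
at [555.2 348.7 236.8] th -29.96 tilt z [ 0.0036  0.0016 -1.    ] t 5.15 F [ 0.1  0.1 -2.7] gap 0.397 q6 52.2
[1.0, 0.93, 2.24, 0.02, 0.027, 1.0, 0.99, 2.21, 0.02, 0.027, 1.0, 1.05, 2.19, 0.02, 0.027, 1.0, 1.11, 2.16, 0.02, 0.027, 1.0, 1.16, 2.13, 0.01, 0.027, 1.0, 1.22, 2.1, 0.02, 0.027, 1.0, 1.28, 2.06, 0.01, 0.027, 1.0, 1.33, 2.03, 0.02, 0.027]
[1.0, 1.39, 1.99, 0.01, 0.027, 1.0, 1.44, 1.95, 0.02, 0.027, 1.0, 1.49, 1.91, 0.01, 0.027, 1.0, 1.54, 1.87, 0.02, 0.027, 1.0, 1.59, 1.83, 0.01, 0.027, 1.0, 1.64, 1.78, 0.02, 0.027, 1.0, 1.69, 1.74, 0.01, 0.027, 1.0, 1.74, 1.69, 0.02, 0.027]
[1.0, 1.78, 1.65, 0.01, 0.027, 1.0, 1.82, 1.6, 0.02, 0.027, 1.0, 1.87, 1.55, 0.01, 0.027, 1.0, 1.91, 1.5, 0.02, 0.027, 1.0, 1.95, 1.44, 0.01, 0.0, 1.0, 1.95, 1.45, 0.02, 0.0, 1.0, 1.95, 1.44, 0.01, 0.0, 1.0, 1.94, 1.45, 0.02, 0.0]
end [ 479.6 -228.5  233. ] -60.896663062048326
```

Call:
servo_tool:
  motion: [1,0.9,2.2,0,0.028,1,1.0,2.2,0,0.028,1,1.1,2.2,0,0.028,1,1.1,2.2,0,0.028,1,1.2,2.1,0,0.028,1,1.2,2.1,0,0.028,1,1.3,2.1,0,0.028,1,1.3,2.0,0,0.028]

```text
time_s: 5.95
tool_pos: [528.2, 154.9, 233.1]
eef_rot: [0.0, 0.931, -0.365, -0.001]
force: [0.2, 0.0, -2.6]
finger_gap: 0.398
```

Call:
servo_tool:
  motion: [1,1.4,2.0,0,0.028,1,1.4,2.0,0,0.028,1,1.5,1.9,0,0.028,1,1.5,1.9,0,0.028,1,1.6,1.8,0,0.028,1,1.6,1.8,0,0.028,1,1.7,1.7,0,0.028,1,1.7,1.7,0,0.028]

```text
time_s: 6.75
tool_pos: [499.8, -36.2, 233.2]
eef_rot: [0.0, 0.884, -0.467, -0.0]
force: [0.8, -0.7, -3.9]
finger_gap: 0.396
```

Run:
```python
from plan import *
plan([479.6,-228.5,225],-30-31.4,8,1,3)
```

```text
at [499.8 -36.2 233.2] th -55.7 tilt z [-9.e-04  4.e-04 -1.e+00] t 6.75 F [ 0.8 -0.7 -3.9] gap 0.396 q6 38.6
[1.0, 1.84, 1.56, 0.1, 0.033, 1.0, 1.89, 1.5, 0.1, 0.033, 1.0, 1.94, 1.44, 0.1, 0.033, 1.0, 1.99, 1.37, 0.1, 0.0, 1.0, 1.99, 1.38, 0.1, 0.0, 1.0, 1.99, 1.37, 0.11, 0.0, 1.0, 1.99, 1.38, 0.1, 0.0, 1.0, 1.99, 1.37, 0.11, 0.0]
end [ 479.6 -228.5  225. ] -61.367298766130595
```

Call:
servo_tool:
  motion: [1,1.9,1.6,0,0.033,1,1.9,1.5,0,0.033,1,2.0,1.4,0,0.033,1,2.0,1.4,0,0,1,2.0,1.4,0,0,1,2.0,1.4,0,0,1,2.0,1.3,0,0,1,1.8,1.3,0,0]

```text
time_s: 7.55
tool_pos: [480.6, -228.0, 233.2]
eef_rot: [-0.0, 0.86, -0.51, -0.0]
force: [0.2, 0.6, -3.0]
finger_gap: 0.396
```

Run:
```python
from plan import *
for n in("top","side"):
    d=cams.read_camera(n); cv2.imwrite(f"pics/{n}4.png",d["image"])
crop("top",cv2.imread("pics/top4.png"),320,140,110,95,7,"f1"); crop("side",cv2.imread("pics/side4.png"),250,60,110,130,6,"f2")
plan([479.6,-228.5,150],-61.4,6,1)
```

```text
at [ 480.4 -229.1  233.2] th -61.48 tilt z [-9.e-04  0.e+00 -1.e+00] t 7.65 F [-1.2  0.1 -3.4] gap 0.397 q6 23.8
[1.0, -0.01, 0.01, 1.39, -0.0, 1.0, -0.02, 0.01, 1.39, -0.0, 1.0, -0.01, 0.01, 1.38, -0.0, 1.0, -0.02, 0.01, 1.39, -0.0, 1.0, -0.01, 0.0, 1.38, -0.0, 1.0, -0.02, 0.01, 1.39, -0.0]
end [ 479.6 -228.5  150. ] -61.47540012896812
```

View pics/f1.png

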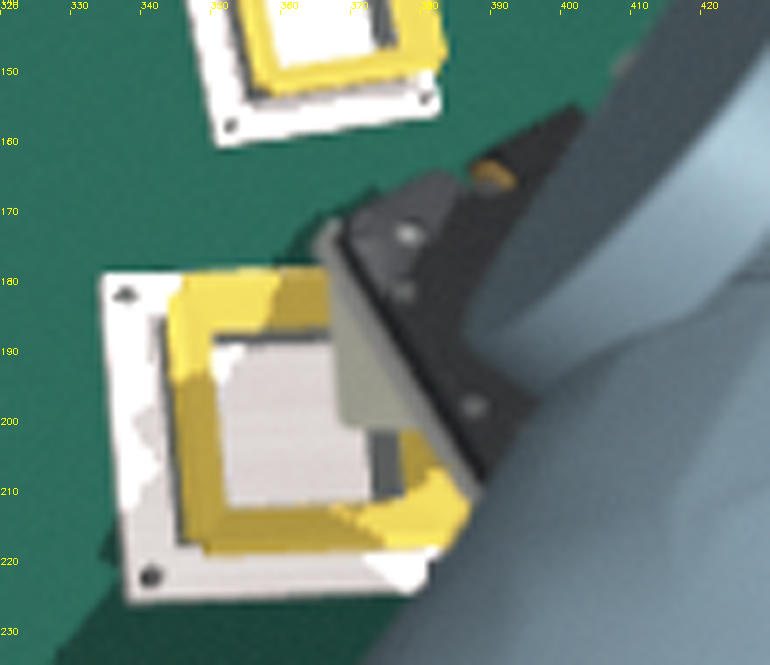

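View pics/f2.png

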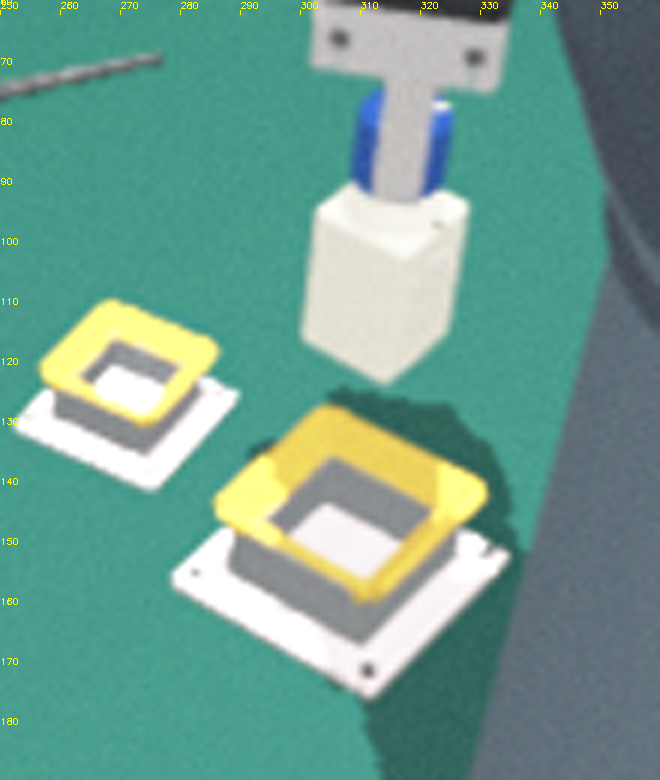

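Run:
```python
from fit import *
zb=144.7
obs=[("side",[24,24,zb],[300.3,116]),("side",[-24,24,zb],[314,124]),("side",[-24,-24,zb],[325,116]),("side",[24,24,zb+72],[302.5,95]),("side",[-24,24,zb+72],[318,102.5]),("side",[-24,-24,zb+72],[328,94.5])]
fit(obs,[480,-228,.05])
fit([("side",[58,58,0],[278.5,156.5]),("side",[-58,58,0],[312,176]),("side",[-58,-58,4],[335,152]),("side",[30,-30,8],[304,143.5]),("side",[30,-30,39],[305.5,136]),("side",[46,46,56],[285.5,143]),("side",[-46,-46,56],[331,142]),("side",[46,-46,56],[304.5,127.5])],[480,-228,.05])
```

```text
[ 4.78366192e+02 -2.28910845e+02  6.05388115e-03] yaw deg 0.3468618398317964
[[-0.7, 0.6], [0.2, 0.9], [0.2, -0.0], [-0.3, -0.8], [-0.3, 0.0], [1.2, -0.9]]
[ 4.76918523e+02 -2.26640169e+02  5.52585323e-02] yaw deg 3.1660806848125156
[[-0.0, 0.9], [-0.3, 0.7], [-0.5, 0.9], [0.3, -0.0], [-0.1, -0.3], [0.1, -0.0], [0.5, -1.9], [0.1, -1.5]]
```

Call:
servo_tool:
  motion: [1,-0.1,0,1,-0.025,1,-0.08,0,1.5,0,1,0,0,1.5,0,1,0,0,1.5,0,1,0,0,1.5,0,1,0,0,1,0,1,0,0,0.5,0,1,0,0,0,0]

```text
time_s: 8.45
tool_pos: [480.0, -225.5, 147.6]
eef_rot: [-0.0, 0.867, -0.499, -0.001]
force: [-0.7, -0.4, -2.8]
finger_gap: 0.398
```

Call:
servo_tool:
  motion: [1,0,0,0.7,0,1,0,0,0.7,0,1,0,0,0.7,0,1,0,0,0.5,0]

```text
time_s: 8.85
tool_pos: [480.0, -225.6, 121.7]
eef_rot: [-0.0, 0.867, -0.499, -0.0]
force: [1.1, 0.4, -4.7]
finger_gap: 0.4
```

Run:
```python
from plan import *
for n in("top","side"):
    d=cams.read_camera(n); cv2.imwrite(f"pics/{n}5.png",d["image"])
crop("top",cv2.imread("pics/top5.png"),320,140,110,95,7,"g1"); crop("side",cv2.imread("pics/side5.png"),260,70,90,115,6,"g2")
plan([479.6,-227.5,97],-61.4,6,1)
```

```text
at [ 479.7 -225.3  121.3] th -59.88 tilt z [-0.0016  0.0012 -1.    ] t 8.95 F [-0.7 -0.3 -2.8] gap 0.397 q6 22.5
[1.0, 0.03, 0.02, 0.41, 0.004, 1.0, 0.03, 0.02, 0.4, 0.004, 1.0, 0.03, 0.02, 0.41, 0.004, 1.0, 0.03, 0.02, 0.4, 0.004, 1.0, 0.03, 0.02, 0.41, 0.004, 1.0, 0.04, 0.01, 0.4, 0.004]
end [ 479.6 -227.5   97. ] -61.250143245288704
```

View pics/g2.png

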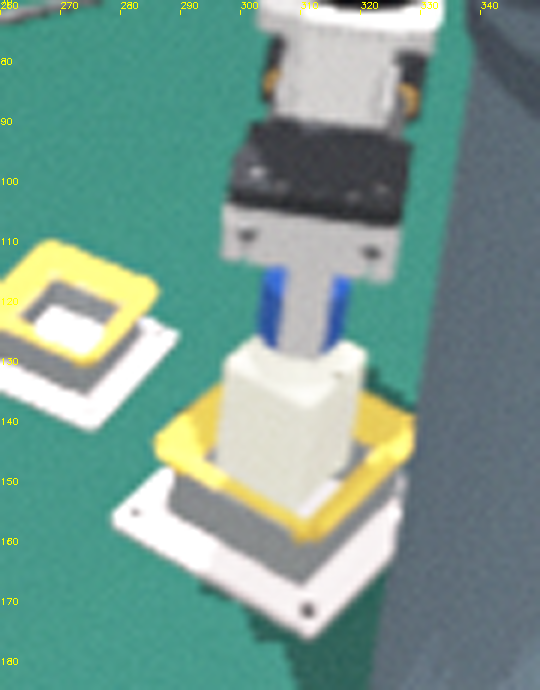

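Call:
servo_tool:
  motion: [1,0.1,0.1,0.5,0,1,0.05,0,0.5,0,1,0,0,0.5,0,1,0,0,0.4,0,1,0,0,0.3,0]

```text
time_s: 9.45
tool_pos: [480.0, -227.4, 99.9]
eef_rot: [-0.0, 0.867, -0.499, -0.0]
force: [0.5, 0.1, -3.6]
finger_gap: 0.395
```

Call:
servo_tool:
  motion: [1,0,0,0.2,0,1,0,0,0,0]

```text
time_s: 9.65
tool_pos: [480.0, -227.4, 98.1]
eef_rot: [-0.0, 0.867, -0.499, -0.0]
force: [0.3, -0.4, -3.1]
finger_gap: 0.396
```

Call:
servo_tool:
  motion: [1,0,0,0.1,0,1,0,0,0.1,0]

```text
time_s: 9.85
tool_pos: [480.3, -227.6, 96.6]
eef_rot: [0.0, 0.867, -0.499, 0.0]
force: [0.1, 0.4, -3.2]
finger_gap: 0.398
```

Run:
```python
from plan import *
for n in("top","side"):
    d=cams.read_camera(n); cv2.imwrite(f"pics/{n}6.png",d["image"])
crop("top",cv2.imread("pics/top6.png"),320,140,110,95,7,"i1"); crop("side",cv2.imread("pics/side6.png"),260,70,90,115,6,"i2")
plan([479.6,-227.5,97],-61.4,1,1)
```

```text
at [ 480.3 -227.6   96.6] th -59.87 tilt z [ 3.e-04 -2.e-04 -1.e+00] t 9.95 F [ 0.4 -0.7 -3.6] gap 0.399 q6 22.3
[1.0, -0.04, 0.06, -0.04, 0.027]
end [ 479.6 -227.6   97. ] -61.420626635381765
```

View pics/i2.png

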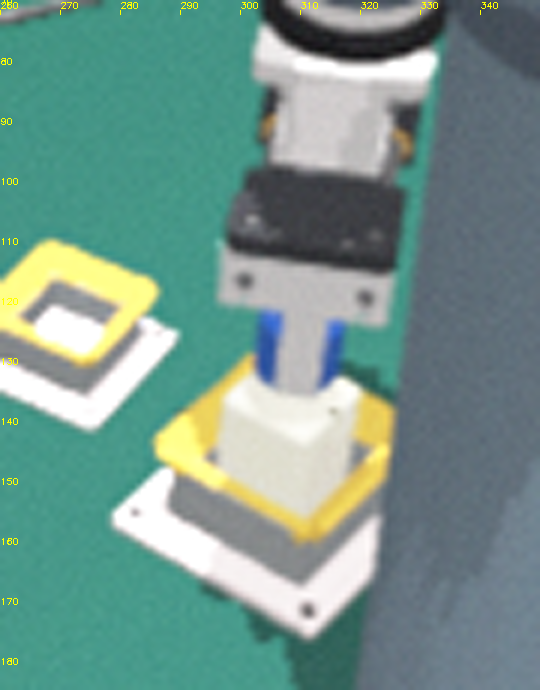

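View pics/i1.png

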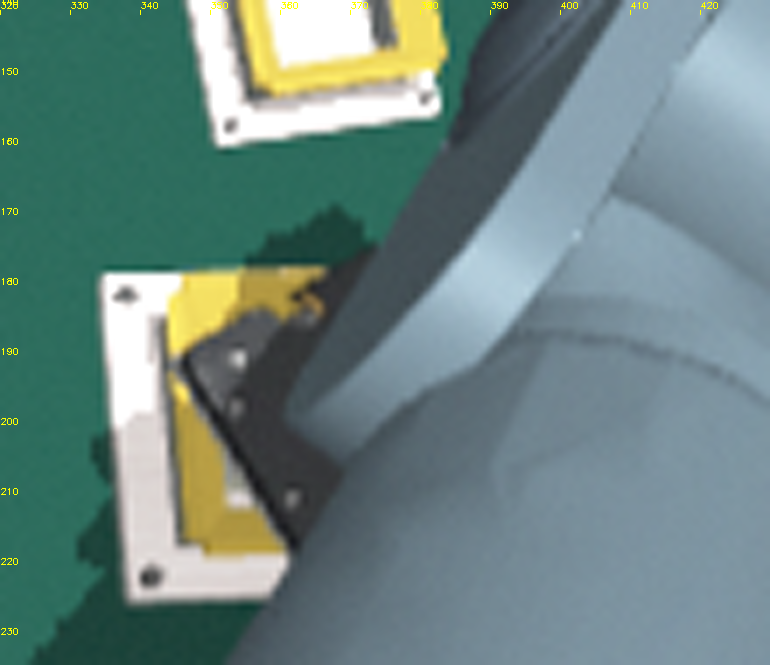

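Call:
servo_tool:
  motion: [1,0,0,0.1,0,1,0,0,0.05,0,1,0,0,0,0]

```text
time_s: 10.25
tool_pos: [480.6, -227.9, 96.4]
eef_rot: [0.0, 0.867, -0.499, 0.0]
force: [-2.9, 1.0, 5.8]
finger_gap: 0.396
```

Call:
servo_tool:
  motion: [1,0,0,0.1,0,1,0,0,0.05,0,1,0,0,0,0]

```text
time_s: 10.55
tool_pos: [480.9, -228.1, 96.4]
eef_rot: [0.0, 0.867, -0.499, 0.0]
force: [-5.9, 3.2, 13.2]
finger_gap: 0.399
```

Call:
servo_tool:
  motion: [1,0,0,-0.1,0,1,0,0,0,0.1,1,0,0,0,0.12,1,0,0,0,0.12,1,0,0,0,0.12,1,0,0,0,0.12,1,0,0,0,0.12]

```text
time_s: 11.25
tool_pos: [481.1, -227.1, 96.4]
eef_rot: [0.001, -0.641, 0.767, -0.0]
force: [-1.4, 5.6, 8.6]
finger_gap: 0.395
```

Run:
```python
from plan import *
p,th,o,R=state(); print(p.round(1),th,o["force"].round(1),o["moment"].round(3),o["effort"][5],o["finger_gap"],np.degrees(o["joint_pos"]).round(1))
```

```text
[ 481.1 -227.1   96.4] -100.25167667801459 [-1.4  5.6  8.6] [1.206 0.371 0.138] -0.8464113995432854 0.3950946965130911 [-3.750e+01  5.700e+00  1.111e+02  1.000e-01  6.330e+01  6.270e+01]
```

Call:
servo_tool:
  motion: [1,0,0,0,0.12,1,0,0,0,0.12,1,0,0,0,0.12,1,0,0,0,0.1]

```text
time_s: 11.65
tool_pos: [480.5, -226.4, 96.5]
eef_rot: [0.0, -0.45, 0.893, 0.001]
force: [-6.0, 9.0, 14.6]
finger_gap: 0.399
```

Run:
```python
from plan import *
p,th,o,R=state(); print(p.round(1),th,o["force"].round(1),o["moment"].round(3),o["effort"][5],o["finger_gap"],np.degrees(o["joint_pos"]).round(1))
```

```text
[ 480.5 -226.4   96.5] -126.46584315202797 [-6.   9.  14.6] [2.034 1.173 0.795] 0.08599997498095036 0.39854858973135104 [-3.750e+01  5.600e+00  1.111e+02  1.000e-01  6.340e+01  8.890e+01]
```

Call:
servo_tool:
  motion: [1,0,0,0,0.06,1,0,0,0,0.06,1,0,0,0,0]

```text
time_s: 11.95
tool_pos: [480.1, -227.0, 96.5]
eef_rot: [-0.0, -0.398, 0.918, 0.001]
force: [-6.0, 6.0, 12.0]
finger_gap: 0.399
```

Run:
```python
from plan import *
p,th,o,R=state(); print(p.round(1),th,o["force"].round(1),o["moment"].round(3),o["effort"][5],o["finger_gap"],np.degrees(o["joint_pos"]).round(1))
```

```text
[ 480.1 -227.    96.5] -133.13895618752636 [-6.  6. 12.] [1.192 1.261 0.486] 0.6685029901564121 0.3991433493297183 [-37.5   5.6 111.1  -0.   63.4  95.6]
```

Call:
servo_tool:
  motion: [0.4,0,0,0,0,0.2,0,0,0,0,0,0,0,0,0,0,0,0,0,0,0,0,0,0,0,0,0,0,0,0,0,0,0,-1,0,0,0,0,-2,0]

```text
time_s: 12.75
tool_pos: [479.1, -226.8, 123.7]
eef_rot: [-0.001, -0.397, 0.918, 0.002]
force: [-0.4, -0.7, 0.0]
finger_gap: 0.995
```

Call:
servo_tool:
  motion: [0,0,0,-3,0,0,0,0,-4,0,0,0,0,-4,0,0,0,0,-4,0,0,0,0,-3,0,0,0,0,-1,0]

```text
time_s: 13.35
tool_pos: [481.3, -228.4, 319.4]
eef_rot: [0.002, -0.397, 0.918, -0.003]
force: [0.0, 0.1, -0.2]
finger_gap: 1.002
```

Run:
```python
from plan import *
for n in("top","side"):
    d=cams.read_camera(n); cv2.imwrite(f"pics/{n}7.png",d["image"])
crop("top",cv2.imread("pics/top7.png"),320,160,90,75,8,"k1"); crop("side",cv2.imread("pics/side7.png"),265,85,75,95,6,"k2")
p,th,o,R=state(); print(p,th)
```

```text
[ 480.63096202 -227.8756425   316.14668892] -133.21235248875635
```

View pics/k1.png

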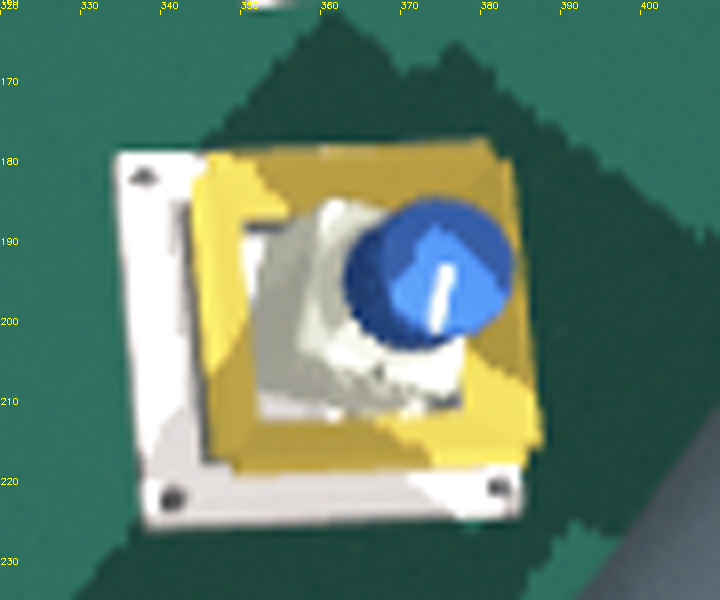

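View pics/k2.png

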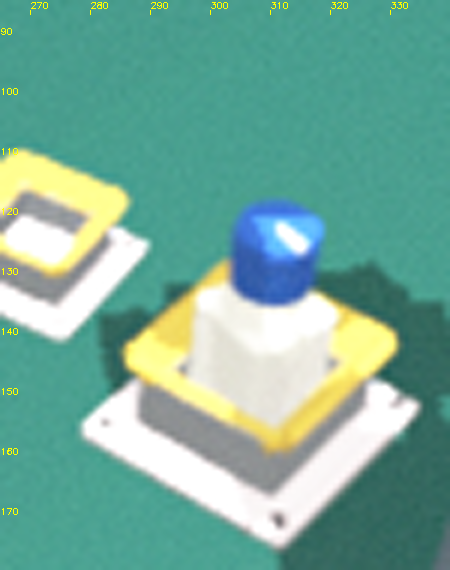

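```bash
python3 - <<'E'
from fit import *
a=at("top",374.9,193.3,126);b=at("top",373.3,201,126);d=b-a;print("bar",np.degrees(np.arctan2(d[1],d[0])),a,b)
a=at("side",310.3,122.3,126);b=at("side",314.5,126.3,126);d=b-a;print("bar side",np.degrees(np.arctan2(d[1],d[0])),a,b)
c=at("top",374.8,193.2,126)  # cap centre
print("capc",at("top",375,193.2,126),at("side",309.6,122.5,126)); t=at("top",366.5,206.5,86); print("tick",t)
# body top z80 corners in top view: near-left, near-right
a=at("top",357.3,203.8,80);b=at("top",376,210,80);d=b-a;print("edge",np.linalg.norm(d),np.degrees(np.arctan2(d[1],d[0])))
a=at("top",357.3,203.8,80);b=at("top",360.5,185,80);d=b-a;print("edge",np.linalg.norm(d),np.degrees(np.arctan2(d[1],d[0])))
E
python3 - <<'E'
from h import *
i=cv2.imread("pics/top7.png"); c=cv2.resize(i[180:220,345:392],None,fx=16,fy=14.5,interpolation=cv2.INTER_CUBIC); cv2.imwrite("pics/k3.png",c[:600])
crop("side",cv2.imread("pics/side7.png"),290,110,45,50,12,"k4")
E
```

```text
bar 166.05590980080672 [ 478.90834506 -226.67363749  126.        ] [ 462.10449208 -222.50137886  126.        ]
bar side 164.25895643774035 [ 479.47770738 -224.80948764  126.        ] [ 461.58366222 -219.76586451  126.        ]
capc [ 479.13001983 -226.89840015  126.        ] [ 480.34776279 -222.89778105  126.        ]
tick [ 455.66974277 -220.02243091   86.        ]
edge 43.858063573791036 -107.92928964163218
edge 44.428432809082445 -11.526271527336222
```

View pics/k3.png

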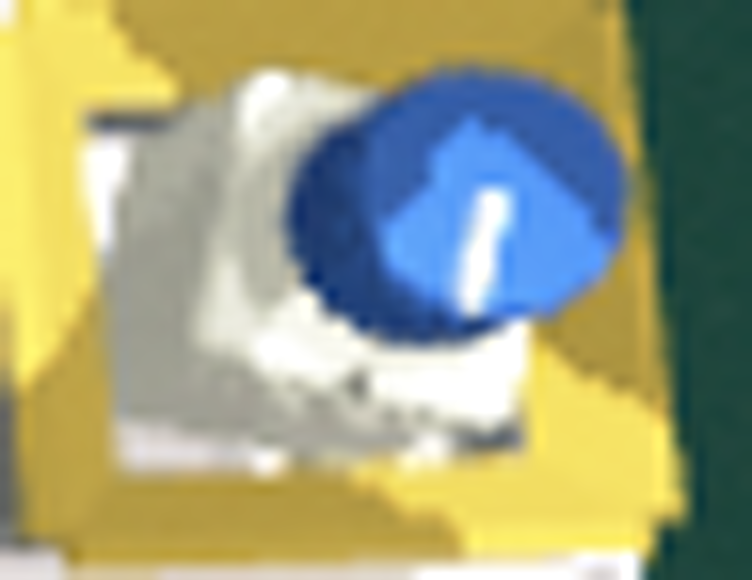

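View pics/k4.png

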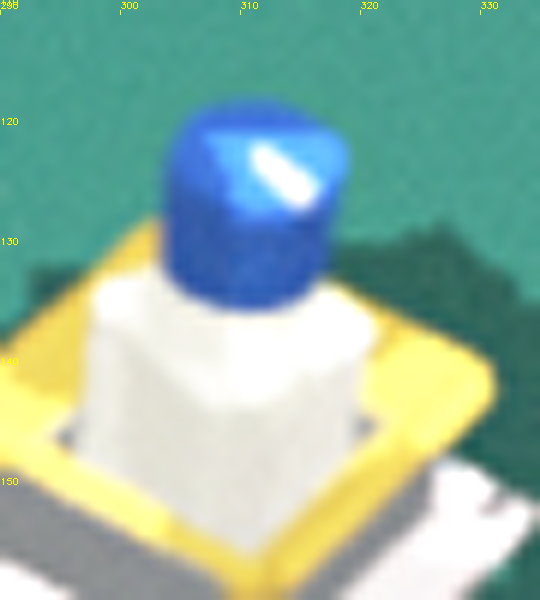

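View pics/top7.png

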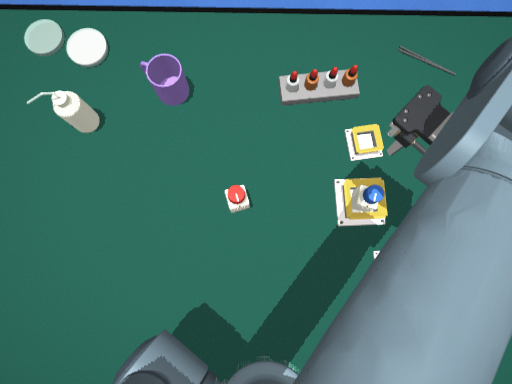

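Run:
```python
from cell import workorder
print(workorder.hand_in())
```

```text
the job is handed in; nothing more can be done
None
```

The blue-capped bottle is standing in the pocket of the largest jig with its cap screwed tight. I let go, moved the gripper clear and handed the job in at about 13.5 s of robot time.

- **Fully down:** the bottle touched the floor at TCP height 96.4 mm. It was gripped on the bench at 88.5 mm, so the difference matches the 8 mm floor.
- **Cap tight:** I turned the cap clockwise about 67° until the torque jumped from about 0.14 to 0.8 N m. I then turned about 7° more as margin, during which the torque fell back to 0.49 N m, probably the fingers slipping on the cap.
- **Bar and tick:** after letting go, the bar pointed at 164–166° in the two cameras. The tick was at about 164° in the top view, so they agree within 1–2°.
- **Rest of the scene:** the red-capped bottle and the bystanders look unmoved, except one small jig that the arm partly hid in the last picture.

**Disagreements:** the two cameras differed by about 3–4 mm on positions. The two bottle edges I measured gave yaw values 6° apart. The bottle sits turned about 17° in the pocket, up against its walls.

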